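# Set the stone polisher's click dial and start it

### The arm

A 6-joint arm with a two-finger parallel gripper is mounted at the origin on the work surface. World frame = base frame: x ahead of the robot, y to its left, z up, the work surface at z = 0. Lengths are in m, angles in degrees, forces in N, time in s.
With the tool pointing down it reaches from about 0.375 to 0.9 m from the base axis. Payload 3.1 kg.
Tool frame: the origin (TCP) lies midway between the tips of the shut fingers; the grasp point (between the pads) lies bot.hold_point_z behind it (bot.hold_point_z is the distance from the TCP to the grasp point, in m); z points along the fingers, y is the direction in which the jaws open and shut (so a half turn about z gives the same grasp; the last joint's range is limited). The gripper opens to 87 mm and grips with 3 to 60 N. Pads are 19 mm wide; open, the fingers measure 117 mm over their backs; the gripper's body (75 mm by 190 mm) begins 51 mm behind the grasp point.
Start: joints at [-78.638, 30.224, 82.088, -0, 67.689, -10.227], TCP at [0.23, -0.581, 0.223] pointing down, gripper open.
Joint ranges: [-176.69, 176.69], [-43.24, 126.21], [12.49, 139.97], [-82, 262], [0, 151.66], [-163.58, 163.58]. Speed limits (degrees/s): [159.86, 159.86, 180, 180, 180, 180].

### API

Orientations are given as a 3x3 rotation matrix whose columns are the frame's x, y, z axes.
In Python, from rig import bot, vision, order gives the robot as it stands. The module is installed in compiled form; this text tells all that it offers.
- The arm moves only by the tool move_arm, never from a script. Its argument "moves" is a list of rows, each an object of numbers: "hand": the finger opening in mm, from 0 to 87; "x", "y", "z": the shift along the tool's x, y, z in units of 25 mm (1.0 is 25 mm); "wx", "wy", "wz": the turn, a rotation vector about the tool's x, y, z in degrees. In form: [{"hand": .., "x": .., "y": .., "z": .., "wx": .., "wy": .., "wz": ..}, ...]. A call has 1 to 20 rows; each row shifts and turns the commanded pose from where the row before left it, along the tool's axes as they then stand; what a row does not reach is not made up. A row lasts 1/10 s, in which the tool goes at most 50 mm and 8.59 degrees, less where a joint would pass 70% of its speed; a pose out of reach is approached as far as the arm can. A call is refused whole if a number of a shift passes 1 or a number of a turn 8.59, either way. A call with a gripper value outside its range is refused whole. The fingers move at their own pace and stop on an object; the grip force is fixed at half the most. Time passes only in rows, so rows that do not move let the fingers close. It gives the time, the measured TCP pose, the force and the opening at its end, in the units of the state.
- bot.read_state(): the state, without advancing time (a new reading comes with each control period).
- vision.capture(name): name is "scene" or "top" or "wrist"; returns a dict with "image" (384x512x3 uint8, red, green, blue), "z_map" (384x512 float32, m along the optical axis (not along the pixel's ray), 0 where there is no reading), "fx", "fy", "cx", "cy" (pixels), "k1" (the pictures are not rectified: a ray, as slopes to the right and down, at radius r is drawn at 1 + k1 r^2 times it, then the intrinsics apply), "pose" (4x4, takes a point from camera to world coordinates); the wrist camera has in their place "hand_eye" (4x4, takes a point from camera to tool coordinates, whose origin is the TCP and whose axes are the flange's). Camera axes: x right, y down, z forward; pixel columns grow to the right and rows downward; lengths in m; the calibration is good to about 2 mm. A picture is of the moment at which its call begins: read the wrist's pose just before it.
- order.hand_in(): hands the job in, once; it reports no verdict.
The state is a dict: "time_s": time; "joint_positions": joint angles; "qvel": joint speeds; "tau": joint torques, N m; "position": TCP position; "tcp_rot": TCP orientation; "force": force on the tool from outside, world axes, zero at the start; "moment": the same for the moment, N m; "opening": opening from 0.0 (shut) to 1.0 (fully open).
Only numpy, scipy, OpenCV 4.12 (cv2) and the standard library are available. Lean on these libraries where they do the work, as an engineer would, in place of code of your own. Each camera call takes 0.05 s, during which the arm holds its last target.

### The job

Set the stone polisher running: gently push its black dial in, without forcing it against its stop, and, holding it in, turn it clockwise click by click until its white pointer stands at the red mark (the fifth click from the white mark) without overrunning it, then let go of the dial. After that press the green start button fully in and let it come out again. Leave the stones, the chisel and the oil bottle where they are.

Things in the scene. Friction and masses are not known exactly. Their poses are not given: they have to be found in the camera images.
- dial_axis (a point): point on the dial's vertical axis, on the grey panel (z 70 mm) of the green polisher; z up, turns with the polisher. Above it on a steel sleeve: black flange 72 mm across, 6 mm thick, with a grip bar on top, 56 mm long, 14 wide, 34 high, centred on the axis. The sleeve's height varies and shows in no reading: flange top 23 to 38 mm, bar top 57 to 72 mm above this point, dial out.
- dial (a joint): dial angle, rad, growing clockwise seen from above; 0 = pointer at the white mark, 0.314 a click, red mark 1.571, stops just beyond 0 and 2.51; starts at click 0, 1 or 2. In dial_axis's horizontal plane the pointer (white line along half the grip bar) lies at pi minus this value, anticlockwise from +x. Clicks take about 0.1 N m and draw the dial in; unless pushed in, it is held from turning.
- red_mark (a point): the red tick on the panel beside the dial, 14 x 7 mm, 50 mm from the dial's axis: click 5 of 8. Ticks are 18 degrees apart, the others thin and black, click 0 broad and white.
- start_top (a point): centre of the top face of the green start button, 28 mm across, standing 10 mm proud of a black collar 44 mm across and 12 mm high on the same panel, 110 mm from the dial's axis; pressed straight down.
- start (a joint): travel of the start button, m: 0 = out, 0.006 = fully in; about 5 N, springs back; rigid stop at 0.006.
- polisher: the polisher, fixed to the bench; origin under its middle, z up. An open metal bowl (188 mm across, rim 98 mm above the bench) stands on it, centred 70 mm along its +y; dial at (45, -100) mm, button at (-65, -100) mm.
- blank: small black stone, 48 mm across and 18 mm high, lying on the lap disc in the polisher's bowl; bystander; origin under it
- stone: grey rough stone, 84 mm across and 55 mm high, on the bench; bystander; origin under it
- chisel: chisel 240 mm long with a wooden handle, lying on the bench along its x; bystander; origin on the bench under its middle
- oil: amber oil bottle, 52 mm across and 110 mm high, standing on the bench; bystander; origin under it
- overload (a joint): the dial's safety seat, m. The dial pushes straight in: a spring needs 4 N to begin and 10 N at its rigid stop, 6 mm in; it turns freely only in the last millimetre, and springs out when let go. This value stays 0 until the push passes 14 N, then grows by 1 mm for each 4 N: above 0.0015 (20 N) the dial has been forced.

How it is judged (in metres and radians):
On the way, in this order (a step that is already met when the one before it is completed fails the run):
1. the dial stands at the red mark and has been let go, the start button not yet pressed (value of joint dial between 1.47 and 1.67 rad and contact force between the fingers and polisher below 0.1 N and value of joint start below 0.002 m), for 0.2 s.
2. the start button is pressed fully in (value of joint start above 0.005 m), for 0.05 s.
At the end, for the whole second after the job is handed in: the dial stands at the fifth click (red mark) within 0.1 rad; the start button, pressed in by 5 mm or more after the dial was set, is out again to within 1 mm (value of joint dial between 1.47 and 1.67 rad and value of joint start below 0.001 m); the robot touches nothing.
It fails at once if the dial was turned past the red mark by more than half a click (value of joint dial above 1.76 rad).
It fails at once if the start button was pressed before the dial stood at the red mark (value of joint start above 0.003 m and value of joint dial below 1.42 rad).
It fails at once if the dial was pushed with more than 20 N (value of joint overload above 0.0015 m).
It fails at once if a bystander was shifted by more than 15 mm (distance of any of blank, stone, chisel, oil from where it was at the start of the episode above 0.015 m).
It also fails if it takes over 58 s, if anything falls off the work surface, if the arm or the gripper's body presses on something with over 40 N, if the wrist force passes 120 N, or if a joint passes its speed limit or range.

## Working session

There is one attempt and no reset: what is moved stays moved. The work goes in short steps, Python scripts to look and compute and a tool call to move; the robot and the scene stay as the last step left them, time stands still between calls to the robot, and variables do not carry over. Pictures are saved under pics/ and viewed, and the job is handed in when it is done.

Besides the shell and the picture viewer there is one more tool, called after "Call:" as a command line: name --argument value ..., lists and objects as JSON in quotes. move_arm: Moves the arm, as the interface text tells. Its arguments: {"type":"object","properties":{"moves":{"type":"array"}},"required":["moves"]}

```bash
mkdir -p pics; ls; cat > h.py <<'E'
import numpy as np, cv2
from rig import bot, vision, order
def save(name,fn):
    s=bot.read_state(); c=vision.capture(name)
    cv2.imwrite('pics/'+fn,c['image'][:,:,::-1]); 
    if name=='wrist':
        T=np.eye(4);T[:3,:3]=np.array(s['tcp_rot']);T[:3,3]=s['position'];c['pose']=T@c['hand_eye']
    np.save('pics/'+fn+'.npy',c,allow_pickle=True); return c
def load(fn): return np.load('pics/'+fn+'.npy',allow_pickle=True).item()
def ray(c,u,v):
    K=np.array([[c['fx'],0,c['cx']],[0,c['fy'],c['cy']],[0,0,1.]])
    p=cv2.undistortPoints(np.array([[[u,v]]],float),K,np.array([c['k1'],0,0,0.]))[0,0]
    d=c['pose'][:3,:3]@np.array([p[0],p[1],1]); return c['pose'][:3,3],d
def onz(c,u,v,z):
    o,d=ray(c,u,v); return o+d*(z-o[2])/d[2]
def dep(c,u,v):
    o,d=ray(c,u,v); return o+d*c['z_map'][int(round(v)),int(round(u))]
E
python3 - <<'E'
from h import *
for n in ('scene','top','wrist'):
    c=save(n,n+'0.png'); print(n,c['fx'],c['cx'],c['k1'],c['pose'].round(3).tolist())
s=bot.read_state()
print({k:np.round(v,3).tolist() for k,v in s.items()},bot.hold_point_z)
E
```

```text
pics
scene 374.8131342958617 250.44361269791986 -0.12656611492129088 [[-0.862, 0.355, -0.363, 0.909], [0.508, 0.595, -0.623, 0.64], [-0.006, -0.721, -0.693, 0.83], [0.0, 0.0, 0.0, 1.0]]
top 438.79281958030583 258.58820304038886 -0.07690217323801744 [[0.005, -0.998, 0.059, 0.439], [-1.0, -0.005, 0.004, -0.007], [-0.003, -0.059, -0.998, 1.292], [0.0, 0.0, 0.0, 1.0]]
wrist 311.02487463180404 250.48196672973364 -0.0481590963276531 [[0.368, -0.902, -0.226, 0.29], [-0.93, -0.358, -0.087, -0.557], [-0.002, 0.242, -0.97, 0.383], [0.0, 0.0, 0.0, 1.0]]
{'time_s': 0.15, 'joint_positions': [-78.638, 30.267, 82.138, -0.0, 67.688, -10.228], 'qvel': [-0.013, -0.11, -0.295, -0.015, -0.071, -0.086], 'tau': [0.001, -44.043, -17.684, 0.063, 0.055, -0.0], 'position': [0.23, -0.581, 0.222], 'tcp_rot': [[0.93, 0.368, -0.0], [0.368, -0.93, 0.002], [0.0, -0.002, -1.0]], 'force': [-0.839, 0.442, -0.92], 'moment': [0.053, -0.042, -0.025], 'opening': 0.999} 0.0187
```

View pics/top0.png

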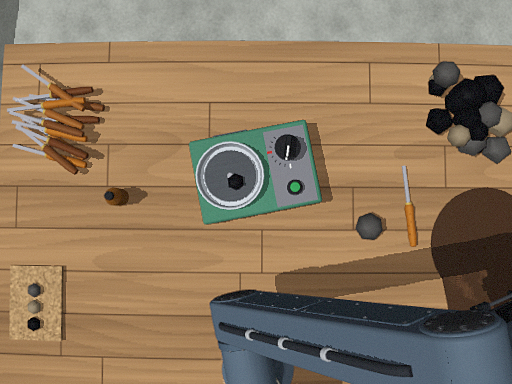

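View pics/scene0.png

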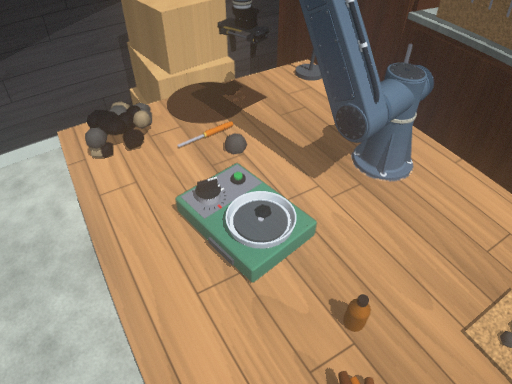

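View pics/wrist0.png

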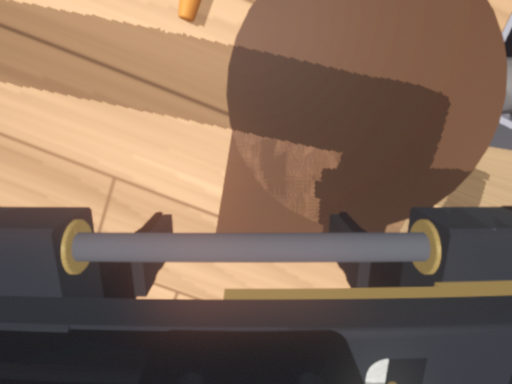

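The top view shows the polisher at (255,172), dial at (288,148) and start button at (295,187), with the red mark left of the dial at about (269,151). The bowl is at (230,175). I'll zoom in and measure.

```bash
python3 - <<'E'
from h import *
c=load('top0.png'); im=c['image']
z=im[120:215,180:340]; cv2.imwrite('pics/topz.png',cv2.resize(z,None,fx=5,fy=5,interpolation=cv2.INTER_CUBIC)[:,:,::-1])
c2=load('scene0.png'); z=c2['image'][160:230,170:270]; cv2.imwrite('pics/scz.png',cv2.resize(z,None,fx=8,fy=8,interpolation=cv2.INTER_CUBIC)[:,:,::-1])
for c in (c,c2):
    hsv=cv2.cvtColor(c['image'],cv2.COLOR_RGB2HSV)
    for nm,lo,hi in (('green',(50,60,30),(90,255,255)),('brightgreen',(55,150,110),(75,255,255)),('red',(0,120,90),(6,255,255)),('red2',(172,100,90),(180,255,255))):
        m=cv2.inRange(hsv,lo,hi); n,l,st,ce=cv2.connectedComponentsWithStats(m)
        for i in range(1,n):
            if st[i,4]>4: print(nm,st[i].tolist(),ce[i].round(1), dep(c,*ce[i]).round(4))
E
```

```text
green [189, 120, 133, 104, 3237] [249.3 173.9] [0.5577 0.023  0.0838]
green [195, 176, 1, 5, 5] [195. 178.] [0.5465 0.175  0.0733]
green [290, 181, 11, 11, 95] [294.7 186.2] [ 0.5234 -0.1015  0.0944]
brightgreen [290, 182, 10, 10, 77] [294.5 186.5] [ 0.5227 -0.1012  0.0944]
red [267, 151, 5, 3, 11] [268.9 151.8] [ 0.621  -0.0311  0.0731]
green [219, 171, 5, 3, 5] [221.  172.2] [ 0.5497 -0.1563  0.0702]
green [233, 172, 10, 9, 65] [237.8 175.6] [ 0.5251 -0.093   0.0933]
green [247, 182, 31, 12, 129] [262.6 188.1] [ 0.4776 -0.0297  0.0707]
green [176, 192, 140, 90, 2799] [254.3 239.7] [0.6026 0.1314 0.0837]
red [218, 205, 4, 3, 8] [219.2 206.1] [ 0.6211 -0.028   0.0729]
```

View pics/topz.png

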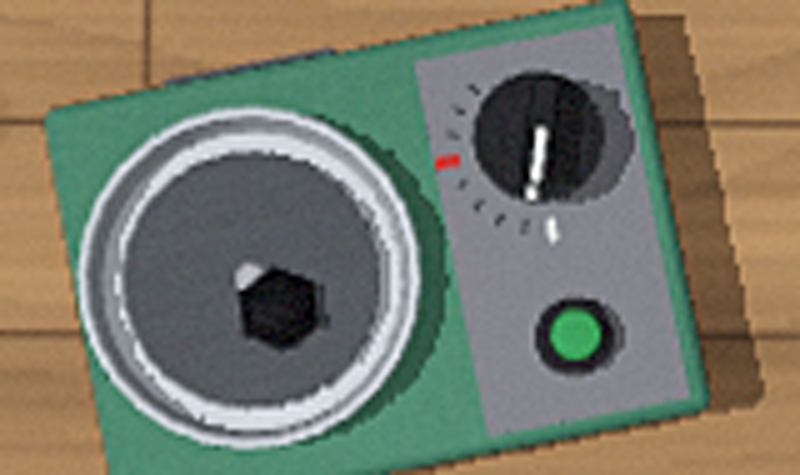

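View pics/scz.png

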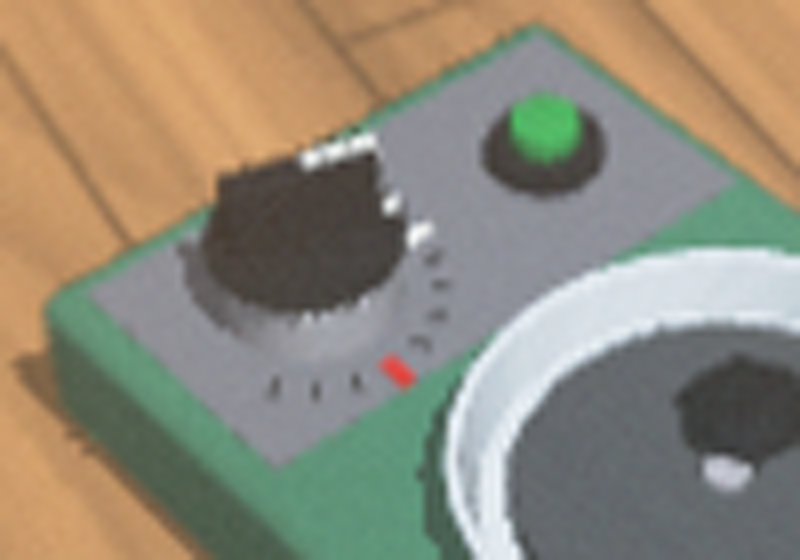

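Call:
move_arm --moves '[{"x": 1, "y": -0.5, "z": -0.06}, {"x": 1, "y": -0.5, "z": -0.06}, {"x": 1, "y": -0.5, "z": -0.06}, {"x": 1, "y": -0.5, "z": -0.06}, {"x": 1, "y": -0.5, "z": -0.06}, {"x": 1, "y": -0.5, "z": -0.06}, {"x": 1, "y": -0.5, "z": -0.06}, {"x": 1, "y": -0.5, "z": -0.06}, {"x": 1, "y": -0.5, "z": -0.06}, {"x": 1, "y": -0.5, "z": -0.06}, {"x": 1, "y": -0.5, "z": -0.06}, {"x": 1, "y": -0.5, "z": -0.06}, {"x": 1, "y": -0.5, "z": -0.06}, {"x": 1, "y": -0.5, "z": -0.06}, {"x": 1, "y": -0.5, "z": -0.06}, {"x": 1, "y": -0.5, "z": -0.06}, {"x": 1, "y": -0.5, "z": -0.06}, {"x": 1, "y": -0.5, "z": -0.06}, {"x": 1, "y": -0.5, "z": -0.06}, {"x": 1, "y": -0.5, "z": -0.06}]'

```text
schema error: expected keys hand, x, y, z, wx, wy, wz
```

Call:
move_arm --moves '[{"x": 1, "y": -0.5}, {"x": 1, "y": -0.5}, {"x": 1, "y": -0.5}, {"x": 1, "y": -0.5}, {"wz": -8.5}, {"wz": -8.5}, {"wz": -8.5}, {"wz": -8.5}, {"wz": -8.5}, {"wz": -8.5}, {"wz": -8.5}, {"wz": -8.5}, {"wz": -8.5}, {"wz": -8.5}, {"wz": -8.5}, {"wz": -8.5}, {"wz": -8.5}, {"wz": -8.5}, {"wz": -8.5}, {"wz": -8.5}]'

```text
schema error: expected keys hand, x, y, z, wx, wy, wz
```

Call:
move_arm --moves '[{"wz": -8}, {"wz": -5}, {}]'

```text
schema error: expected keys hand, x, y, z, wx, wy, wz
```

```bash
python3 - <<'E'
from h import *
c=save('wrist','w1.png'); s=bot.read_state()
print({k:np.round(v,3).tolist() for k,v in s.items() if k not in('tau','qvel')}, c['pose'].round(3).tolist())
E
```

```text
{'time_s': 0.2, 'joint_positions': [-78.639, 30.26, 82.129, -0.001, 67.689, -10.227], 'position': [0.23, -0.581, 0.222], 'tcp_rot': [[0.93, 0.368, -0.0], [0.368, -0.93, 0.001], [0.0, -0.001, -1.0]], 'force': [-0.373, 0.625, -0.476], 'moment': [0.027, -0.006, -0.013], 'opening': 1.002} [[0.368, -0.902, -0.226, 0.29], [-0.93, -0.358, -0.088, -0.557], [-0.002, 0.242, -0.97, 0.383], [0.0, 0.0, 0.0, 1.0]]
```

View pics/w1.png

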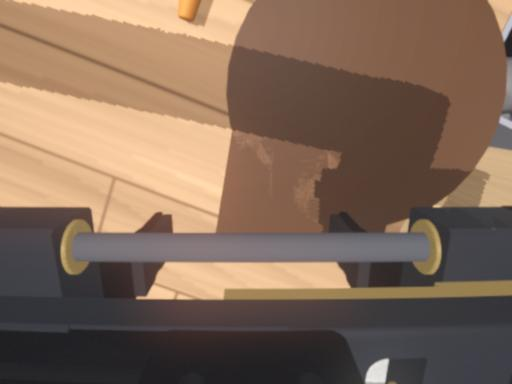

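Call:
move_arm --moves '[{"hand": 87, "x": 1, "y": -0.5, "z": -0.06, "wx": 0, "wy": 0, "wz": 0}, {"hand": 87, "x": 1, "y": -0.5, "z": -0.06, "wx": 0, "wy": 0, "wz": 0}, {"hand": 87, "x": 1, "y": -0.5, "z": -0.06, "wx": 0, "wy": 0, "wz": 0}, {"hand": 87, "x": 1, "y": -0.5, "z": -0.06, "wx": 0, "wy": 0, "wz": 0}, {"hand": 87, "x": 1, "y": -0.5, "z": -0.06, "wx": 0, "wy": 0, "wz": 0}, {"hand": 87, "x": 1, "y": -0.5, "z": -0.06, "wx": 0, "wy": 0, "wz": 0}, {"hand": 87, "x": 1, "y": -0.5, "z": -0.06, "wx": 0, "wy": 0, "wz": 0}, {"hand": 87, "x": 1, "y": -0.5, "z": -0.06, "wx": 0, "wy": 0, "wz": 0}, {"hand": 87, "x": 1, "y": -0.5, "z": -0.06, "wx": 0, "wy": 0, "wz": 0}, {"hand": 87, "x": 1, "y": -0.5, "z": -0.06, "wx": 0, "wy": 0, "wz": 0}, {"hand": 87, "x": 1, "y": -0.5, "z": -0.06, "wx": 0, "wy": 0, "wz": 0}, {"hand": 87, "x": 1, "y": -0.5, "z": -0.06, "wx": 0, "wy": 0, "wz": 0}, {"hand": 87, "x": 1, "y": -0.5, "z": -0.06, "wx": 0, "wy": 0, "wz": 0}, {"hand": 87, "x": 1, "y": -0.5, "z": -0.06, "wx": 0, "wy": 0, "wz": 0}, {"hand": 87, "x": 1, "y": -0.5, "z": -0.06, "wx": 0, "wy": 0, "wz": 0}, {"hand": 87, "x": 1, "y": -0.5, "z": -0.06, "wx": 0, "wy": 0, "wz": 0}, {"hand": 87, "x": 1, "y": -0.5, "z": -0.06, "wx": 0, "wy": 0, "wz": 0}, {"hand": 87, "x": 1, "y": -0.5, "z": -0.06, "wx": 0, "wy": 0, "wz": 0}, {"hand": 87, "x": 1, "y": -0.5, "z": -0.06, "wx": 0, "wy": 0, "wz": 0}, {"hand": 87, "x": 1, "y": -0.5, "z": -0.06, "wx": 0, "wy": 0, "wz": 0}]'

```text
time_s: 2.2
position: [0.6034, -0.1637, 0.2523]
tcp_rot: [[0.93, 0.368, -0.001], [0.368, -0.93, 0.0], [-0.0, -0.0, -1.0]]
force: [0.2, 0.5, -0.2]
opening: 0.994
```

Call:
move_arm --moves '[{"hand": 87, "x": 1, "y": -0.5, "z": 0, "wx": 0, "wy": 0, "wz": 0}, {"hand": 87, "x": 1, "y": -0.5, "z": 0, "wx": 0, "wy": 0, "wz": 0}, {"hand": 87, "x": 1, "y": -0.5, "z": 0, "wx": 0, "wy": 0, "wz": 0}, {"hand": 87, "x": 1, "y": -0.5, "z": 0, "wx": 0, "wy": 0, "wz": 0}, {"hand": 87, "x": 0, "y": 0, "z": 0, "wx": 0, "wy": 0, "wz": -8.5}, {"hand": 87, "x": 0, "y": 0, "z": 0, "wx": 0, "wy": 0, "wz": -8.5}, {"hand": 87, "x": 0, "y": 0, "z": 0, "wx": 0, "wy": 0, "wz": -8.5}, {"hand": 87, "x": 0, "y": 0, "z": 0, "wx": 0, "wy": 0, "wz": -8.5}, {"hand": 87, "x": 0, "y": 0, "z": 0, "wx": 0, "wy": 0, "wz": -8.5}, {"hand": 87, "x": 0, "y": 0, "z": 0, "wx": 0, "wy": 0, "wz": -8.5}, {"hand": 87, "x": 0, "y": 0, "z": 0, "wx": 0, "wy": 0, "wz": -8.5}, {"hand": 87, "x": 0, "y": 0, "z": 0, "wx": 0, "wy": 0, "wz": -8.5}, {"hand": 87, "x": 0, "y": 0, "z": 0, "wx": 0, "wy": 0, "wz": -8.5}, {"hand": 87, "x": 0, "y": 0, "z": 0, "wx": 0, "wy": 0, "wz": -8.5}, {"hand": 87, "x": 0, "y": 0, "z": 0, "wx": 0, "wy": 0, "wz": -8.5}, {"hand": 87, "x": 0, "y": 0, "z": 0, "wx": 0, "wy": 0, "wz": -8.5}, {"hand": 87, "x": 0, "y": 0, "z": 0, "wx": 0, "wy": 0, "wz": -8.5}, {"hand": 87, "x": 0, "y": 0, "z": 0, "wx": 0, "wy": 0, "wz": -8.5}, {"hand": 87, "x": 0, "y": 0, "z": 0, "wx": 0, "wy": 0, "wz": -8.5}, {"hand": 87, "x": 0, "y": 0, "z": 0, "wx": 0, "wy": 0, "wz": -8.5}]'

```text
time_s: 4.2
position: [0.6773, -0.0813, 0.2522]
tcp_rot: [[-0.927, 0.376, -0.001], [0.376, 0.927, 0.0], [0.001, -0.0, -1.0]]
force: [0.4, -1.1, -0.6]
opening: 1.0
```

Call:
move_arm --moves '[{"hand": 87, "x": 0, "y": 0, "z": 0, "wx": 0, "wy": 0, "wz": -8}, {"hand": 87, "x": 0, "y": 0, "z": 0, "wx": 0, "wy": 0, "wz": -5}, {"hand": 87, "x": 0, "y": 0, "z": 0, "wx": 0, "wy": 0, "wz": 0}]'

```text
time_s: 4.5
position: [0.6773, -0.0814, 0.2522]
tcp_rot: [[-0.987, 0.164, -0.001], [0.164, 0.987, 0.0], [0.001, 0.0, -1.0]]
force: [-0.7, -1.1, 0.7]
opening: 1.001
```

```bash
python3 - <<'E'
from h import *
c=save('wrist','w1.png'); s=bot.read_state()
print({k:np.round(v,3).tolist() for k,v in s.items() if k not in('tau','qvel')}, c['pose'].round(3).tolist())
E
```

```text
{'time_s': 4.55, 'joint_positions': [-16.211, 33.256, 71.189, 0.002, 75.59, -96.696], 'position': [0.677, -0.081, 0.252], 'tcp_rot': [[-0.986, 0.165, -0.001], [0.165, 0.986, 0.0], [0.001, 0.0, -1.0]], 'force': [0.212, -0.151, 0.173], 'moment': [0.075, -0.171, -0.024], 'opening': 1.001} [[0.164, 0.958, 0.237, 0.611], [0.987, -0.159, -0.04, -0.071], [-0.0, 0.24, -0.971, 0.414], [0.0, 0.0, 0.0, 1.0]]
```

View pics/w1.png

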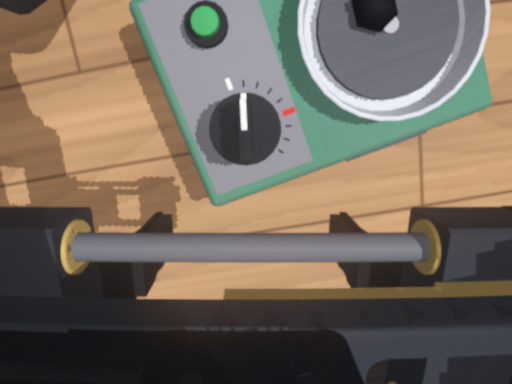

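The wrist view shows the dial at (246,128), white mark (229,84), red mark (289,111) and button (205,21). The pointer is vertical, about one click clockwise of white.

```bash
python3 - <<'E'
from h import *
c=load('w1.png'); im=c['image']
cv2.imwrite('pics/w1z.png',cv2.resize(im[0:205,130:330],None,fx=3.5,fy=2.9*3.5/3.5,interpolation=cv2.INTER_CUBIC)[:,:,::-1])
hsv=cv2.cvtColor(im,cv2.COLOR_RGB2HSV)
def comps(nm,lo,hi,roi,mn=8):
    m=cv2.inRange(hsv,lo,hi); k=np.zeros_like(m); x0,y0,x1,y1=roi; k[y0:y1,x0:x1]=m[y0:y1,x0:x1]
    n,l,st,ce=cv2.connectedComponentsWithStats(k); out=[]
    for i in range(1,n):
        if st[i,4]>=mn: print(nm,st[i].tolist(),ce[i].round(2),'dep',dep(c,*ce[i]).round(4)); out.append((ce[i],np.argwhere(l==i)[:,::-1]))
    return out
b=comps('btn',(55,150,90),(75,255,255),(170,0,240,60))[0][0]
r=comps('red',(0,120,90),(8,255,255),(260,90,310,130))
w=comps('white',(0,0,190),(180,60,255),(210,65,262,165))
pb=onz(c,*b,.092)[:2]; pr=onz(c,*r[0][0],.07)[:2]
print('b',pb,'r',pr,'dist',np.linalg.norm(pb-pr),'want',np.hypot(110,50))
v=pr-pb; yaw=np.arctan2(v[1],v[0])-np.arctan2(50,110); print('yaw',np.degrees(yaw))
R=np.array([[np.cos(yaw),-np.sin(yaw)],[np.sin(yaw),np.cos(yaw)]])
ax=(pb+R@[.11,0]+pr-R@[0,.05])/2; print('axis',ax)
for ce,pix in w:
    q=onz(c,*ce,.07)[:2]; print('white@0.07',q,R.T@(q-ax))
# heights around dial
zm=c['z_map']
for dx in range(-8,9,2):
    print([round(float(dep(c,243+dx*3,y)[2])*1000) for y in range(92,166,6)])
E
```

```text
Traceback (most recent call last):
IndexError: list index out of range
```

View pics/w1z.png

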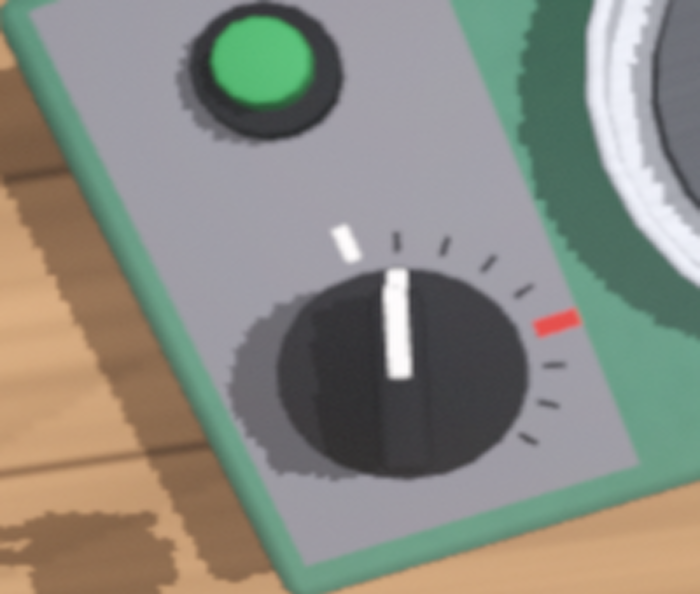

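Pointer aims at the first thin tick: click 1. I'll loosen the masks and measure.

```bash
cat > m.py <<'E'
from h import *
import sys
def measure(fn,rb,rr,rw):
    c=load(fn); im=c['image']; hsv=cv2.cvtColor(im,cv2.COLOR_RGB2HSV)
    def comps(nm,lo,hi,roi,mn=8):
        m=cv2.inRange(hsv,lo,hi); k=np.zeros_like(m); x0,y0,x1,y1=roi; k[y0:y1,x0:x1]=m[y0:y1,x0:x1]
        n,l,st,ce=cv2.connectedComponentsWithStats(k); out=[]
        for i in range(1,n):
            if st[i,4]>=mn: print(nm,st[i].tolist(),ce[i].round(2),'dep',dep(c,*ce[i]).round(4)); out.append((ce[i],np.argwhere(l==i)[:,::-1],st[i,4]))
        return sorted(out,key=lambda t:-t[2])
    b=comps('btn',(55,110,140),(75,255,255),rb)[0][0]
    r=comps('red',(0,120,90),(8,255,255),rr)[0][0]
    w=comps('white',(0,0,190),(180,60,255),rw)
    pb=onz(c,*b,.092)[:2]; pr=onz(c,*r,.07)[:2]
    print('b',pb,'r',pr,'dist',np.linalg.norm(pb-pr)*1000,'want',np.hypot(110,50))
    v=pr-pb; yaw=np.arctan2(v[1],v[0])-np.arctan2(50,110); print('yaw',np.degrees(yaw))
    R=np.array([[np.cos(yaw),-np.sin(yaw)],[np.sin(yaw),np.cos(yaw)]])
    ax=(pb+R@[.11,0]+pr-R@[0,.05])/2; print('axis',ax)
    for ce,pix,a in w:
        q=onz(c,*ce,.07)[:2]; print('white@0.07',q,(R.T@(q-ax))*1000)
        vx,vy,x0,y0=cv2.fitLine(pix.astype(np.float32),cv2.DIST_L2,0,.01,.01).ravel()
        for z in(.07,.13):
            p=onz(c,x0-8*vx,y0-8*vy,z);q=onz(c,x0+8*vx,y0+8*vy,z); print('  line yaw',np.degrees(np.arctan2(*(q-p)[1::-1])).round(1))
    return c
E
python3 - <<'E'
from m import *
c=measure('w1.png',(170,0,240,60),(260,90,310,130),(210,65,262,165))
for dx in range(-24,25,4):
    print([round(float(dep(c,244+dx,y)[2])*1000) for y in range(92,170,6)])
E
```

```text
btn [191, 6, 28, 29, 645] [204.31  20.25] dep [ 0.5214 -0.1009  0.0917]
red [283, 107, 12, 8, 53] [288.7  110.87] dep [ 0.6191 -0.0309  0.0715]
white [224, 77, 9, 14, 78] [228.44  83.42] dep [ 0.5808 -0.0895  0.0722]
white [240, 93, 7, 37, 217] [243.02 111.29] dep [ 0.6115 -0.0777  0.1362]
b [ 0.521511   -0.10082458] r [ 0.61911253 -0.03067271] dist 120.19709488733449 want 120.83045973594572
yaw 11.263035223773766
axis [ 0.62913535 -0.07952492]
white@0.07 [ 0.61157009 -0.07927423] [-17.17800219   3.67660046]
  line yaw -7.7
  line yaw -7.7
white@0.07 [ 0.58061893 -0.08962682] [-49.55507092  -0.43143182]
  line yaw 11.1
  line yaw 11.1
[69, 71, 103, 102, 103, 104, 103, 104, 103, 103, 103, 70, 71]
[71, 103, 103, 103, 104, 103, 103, 103, 103, 103, 103, 103, 69]
[71, 104, 103, 103, 103, 104, 103, 102, 103, 103, 103, 103, 69]
[69, 103, 102, 103, 104, 102, 103, 103, 103, 103, 102, 104, 68]
[71, 104, 135, 134, 135, 132, 102, 102, 103, 103, 104, 103, 70]
[71, 133, 136, 137, 137, 134, 135, 136, 135, 135, 136, 135, 104]
[70, 135, 136, 137, 136, 137, 136, 136, 136, 135, 134, 135, 102]
[71, 103, 135, 134, 135, 135, 136, 135, 135, 135, 135, 135, 102]
[71, 103, 103, 103, 103, 103, 104, 131, 132, 133, 134, 134, 69]
[70, 104, 104, 103, 103, 104, 102, 104, 103, 103, 104, 103, 70]
[70, 104, 102, 103, 103, 104, 103, 104, 103, 103, 102, 104, 70]
[70, 103, 102, 103, 104, 103, 104, 103, 102, 104, 104, 103, 70]
[70, 70, 104, 103, 103, 103, 104, 103, 104, 105, 103, 69, 71]
```

Call:
move_arm --moves '[{"hand": 60, "x": 0, "y": 0, "z": 0, "wx": 0, "wy": 0, "wz": -2.5}, {"hand": 60, "x": 0.96, "y": -0.08, "z": 0, "wx": 0, "wy": 0, "wz": 0}, {"hand": 60, "x": 0.96, "y": -0.08, "z": 0, "wx": 0, "wy": 0, "wz": 0}, {"hand": 60, "x": 0, "y": 0, "z": 1, "wx": 0, "wy": 0, "wz": 0}, {"hand": 60, "x": 0, "y": 0, "z": 1, "wx": 0, "wy": 0, "wz": 0}, {"hand": 60, "x": 0, "y": 0, "z": 1, "wx": 0, "wy": 0, "wz": 0}, {"hand": 60, "x": 0, "y": 0, "z": 1, "wx": 0, "wy": 0, "wz": 0}, {"hand": 60, "x": 0, "y": 0, "z": 0, "wx": 0, "wy": 0, "wz": 0}, {"hand": 60, "x": 0, "y": 0, "z": 0, "wx": 0, "wy": 0, "wz": 0}]'

```text
time_s: 5.45
position: [0.6294, -0.0796, 0.1525]
tcp_rot: [[-0.993, 0.121, -0.001], [0.121, 0.993, 0.0], [0.001, 0.0, -1.0]]
force: [1.1, 0.5, -0.5]
opening: 0.688
```

```bash
python3 - <<'E'
from h import *
c=save('wrist','w2.png'); s=bot.read_state()
print({k:np.round(v,4).tolist() for k,v in s.items() if k not in('tau','qvel')})
save('scene','s2.png'); im=load('s2.png')['image'][120:240,140:300]; cv2.imwrite('pics/s2z.png',cv2.resize(im,None,fx=5,fy=5)[:,:,::-1])
E
```

```text
{'time_s': 5.5, 'joint_positions': [-17.2858, 35.5361, 84.264, 0.0029, 60.0992, -100.3305], 'position': [0.6302, -0.0799, 0.1535], 'tcp_rot': [[-0.9926, 0.1211, 0.0017], [0.1211, 0.9926, -0.0005], [-0.0017, -0.0003, -1.0]], 'force': [0.4178, -0.4736, 1.1012], 'moment': [0.0791, -0.1498, -0.0112], 'opening': 0.6878}
```

View pics/w2.png

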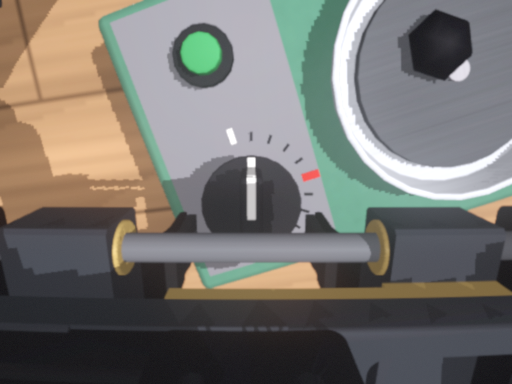

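View pics/s2z.png

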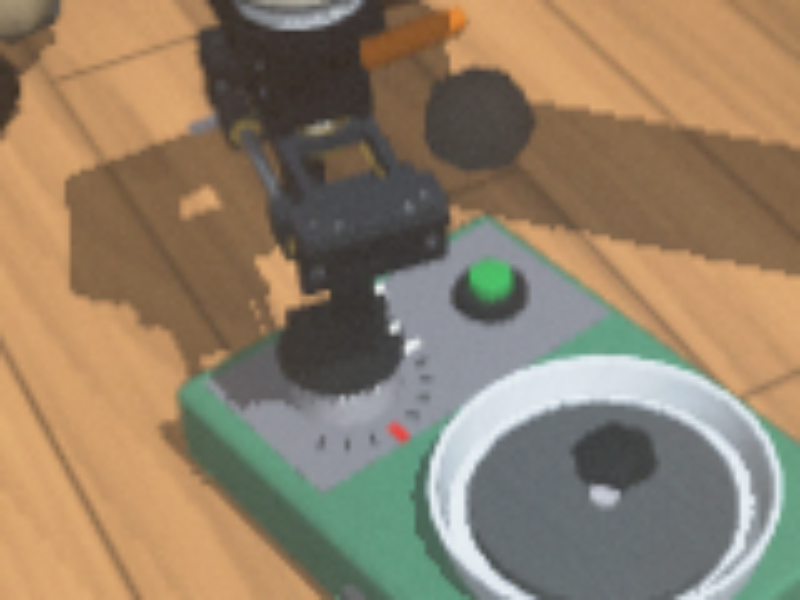

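The bar stands upright at column 251, centred between the fingers (182 and 322). I'll confirm the measurement from this closer view.

```bash
python3 - <<'E'
from m import *
c=measure('w2.png',(170,20,240,90),(295,160,325,190),(220,120,262,225))
for dx in (-40,-30,-20,-12,0,12,20,30,40):
    print([round(float(dep(c,251+dx,y)[2])*1000,1) for y in range(150,225,8)])
E
```

```text
btn [181, 32, 40, 42, 1327] [200.55  52.23] dep [ 0.5211 -0.1009  0.0904]
red [302, 170, 17, 11, 113] [310.25 174.93] dep [ 0.6189 -0.0309  0.0713]
white [235, 123, 4, 6, 9] [236.78 124.78] dep [ 0.573  -0.0839  0.0695]
white [249, 122, 4, 5, 9] [250. 124.] dep [ 0.5736 -0.0737  0.0704]
white [222, 126, 20, 21, 214] [231.36 135.32] dep [ 0.5804 -0.0892  0.07  ]
white [241, 127, 3, 4, 8] [241.62 128.25] dep [ 0.5761 -0.0806  0.0689]
white [254, 126, 3, 5, 9] [255.22 128.44] dep [ 0.5775 -0.0701  0.0694]
white [242, 136, 4, 5, 8] [243.5  137.88] dep [ 0.5836 -0.08    0.0698]
white [247, 157, 8, 11, 85] [250.62 161.95] dep [ 0.5974 -0.0762  0.1042]
white [247, 174, 9, 45, 329] [250.98 195.17] dep [ 0.6122 -0.0777  0.1354]
b [ 0.52144333 -0.1006991 ] r [ 0.61923162 -0.03064221] dist 120.29346767115875 want 120.83045973594572
yaw 11.174383632191132
axis [ 0.62913967 -0.07953794]
white@0.07 [ 0.63018224 -0.07984947] [ 0.96243636 -0.50767365]
  line yaw -6.7
  line yaw -6.7
white@0.07 [ 0.58044578 -0.08915718] [-4.96349149e+01 -2.10953820e-04]
  line yaw 16.7
  line yaw 16.7
white@0.07 [ 0.
[... 492 characters left out ...]
8355018 -0.08004275] [-44.82303171   8.33981092]
  line yaw 12.0
  line yaw 12.0
[69.7, 70.3, 69.4, 69.7, 103.5, 103.3, 102.7, 103.2, 102.8, 102.2]
[70.7, 69.4, 103.0, 104.0, 104.1, 102.6, 103.6, 102.4, 104.0, 103.0]
[70.4, 69.2, 103.3, 103.2, 102.5, 102.4, 103.5, 102.5, 103.0, 102.6]
[70.0, 102.6, 103.4, 102.7, 104.3, 103.4, 102.5, 101.8, 103.3, 103.1]
[69.8, 103.1, 104.3, 131.1, 135.5, 136.4, 136.0, 135.6, 136.5, 135.6]
[68.6, 102.2, 103.4, 103.4, 103.6, 104.0, 103.2, 102.8, 103.0, 103.4]
[69.5, 69.5, 103.9, 103.4, 105.2, 103.4, 103.2, 103.5, 104.1, 103.3]
[70.2, 69.7, 103.6, 103.4, 103.7, 103.4, 103.1, 104.0, 103.4, 102.8]
[70.0, 69.5, 68.7, 69.2, 103.2, 102.8, 103.7, 103.1, 102.4, 102.7]
```

Call:
move_arm --moves '[{"hand": 60, "x": 0, "y": 0, "z": 0.6, "wx": 0, "wy": 0, "wz": 0}, {"hand": 60, "x": 0, "y": 0, "z": 0.6, "wx": 0, "wy": 0, "wz": 0}, {"hand": 60, "x": 0, "y": 0, "z": 0.3, "wx": 0, "wy": 0, "wz": 0}, {"hand": 60, "x": 0, "y": 0, "z": 0.2, "wx": 0, "wy": 0, "wz": 0}, {"hand": 60, "x": 0, "y": 0, "z": 0, "wx": 0, "wy": 0, "wz": 0}, {"hand": 60, "x": 0, "y": 0, "z": 0, "wx": 0, "wy": 0, "wz": 0}]'

```text
time_s: 6.15
position: [0.6297, -0.0797, 0.1103]
tcp_rot: [[-0.993, 0.12, 0.0], [0.12, 0.993, -0.0], [-0.001, -0.0, -1.0]]
force: [-0.5, -0.3, 0.8]
opening: 0.69
```

Not touching. Closing the fingers on the bar.

Call:
move_arm --moves '[{"hand": 25, "x": 0, "y": 0, "z": 0.06, "wx": 0, "wy": 0, "wz": 0}, {"hand": 18, "x": 0, "y": 0, "z": 0, "wx": 0, "wy": 0, "wz": 0}, {"hand": 10, "x": 0, "y": 0, "z": 0, "wx": 0, "wy": 0, "wz": 0}, {"hand": 10, "x": 0, "y": 0, "z": 0, "wx": 0, "wy": 0, "wz": 0}, {"hand": 10, "x": 0, "y": 0, "z": 0, "wx": 0, "wy": 0, "wz": 0}, {"hand": 10, "x": 0, "y": 0, "z": 0, "wx": 0, "wy": 0, "wz": 0}]'

```text
time_s: 6.75
position: [0.6294, -0.0796, 0.1086]
tcp_rot: [[-0.993, 0.12, 0.0], [0.12, 0.993, -0.0], [-0.0, -0.0, -1.0]]
force: [0.1, -1.1, -0.2]
opening: 0.231
```

Call:
move_arm --moves '[{"hand": 10, "x": 0, "y": 0, "z": 0, "wx": 0, "wy": 0, "wz": 0}, {"hand": 10, "x": 0, "y": 0, "z": 0, "wx": 0, "wy": 0, "wz": 0}, {"hand": 10, "x": 0, "y": 0, "z": 0, "wx": 0, "wy": 0, "wz": 0}]'

```text
time_s: 7.05
position: [0.6294, -0.0793, 0.1086]
tcp_rot: [[-0.993, 0.12, 0.0], [0.12, 0.993, 0.0], [-0.0, 0.0, -1.0]]
force: [-0.8, 1.4, -0.8]
opening: 0.156
```

Gripped (opening ≈13.6 mm). Now pushing in gently, 2 mm at first.

Call:
move_arm --moves '[{"hand": 10, "x": 0, "y": 0, "z": 0.04, "wx": 0, "wy": 0, "wz": 0}, {"hand": 10, "x": 0, "y": 0, "z": 0.04, "wx": 0, "wy": 0, "wz": 0}, {"hand": 10, "x": 0, "y": 0, "z": 0, "wx": 0, "wy": 0, "wz": 0}, {"hand": 10, "x": 0, "y": 0, "z": 0, "wx": 0, "wy": 0, "wz": 0}]'

```text
time_s: 7.45
position: [0.6295, -0.0794, 0.1069]
tcp_rot: [[-0.993, 0.12, 0.0], [0.12, 0.993, 0.0], [-0.0, 0.0, -1.0]]
force: [-1.5, 2.2, 5.6]
opening: 0.157
```

Call:
move_arm --moves '[{"hand": 10, "x": 0, "y": 0, "z": 0.04, "wx": 0, "wy": 0, "wz": 0}, {"hand": 10, "x": 0, "y": 0, "z": 0.04, "wx": 0, "wy": 0, "wz": 0}, {"hand": 10, "x": 0, "y": 0, "z": 0, "wx": 0, "wy": 0, "wz": 0}, {"hand": 10, "x": 0, "y": 0, "z": 0, "wx": 0, "wy": 0, "wz": 0}]'

```text
time_s: 7.85
position: [0.6295, -0.0794, 0.105]
tcp_rot: [[-0.993, 0.12, 0.0], [0.12, 0.993, 0.0], [-0.0, 0.0, -1.0]]
force: [-1.2, 3.0, 6.2]
opening: 0.157
```

Call:
move_arm --moves '[{"hand": 10, "x": 0, "y": 0, "z": 0.04, "wx": 0, "wy": 0, "wz": 0}, {"hand": 10, "x": 0, "y": 0, "z": 0.02, "wx": 0, "wy": 0, "wz": 0}, {"hand": 10, "x": 0, "y": 0, "z": 0, "wx": 0, "wy": 0, "wz": 0}, {"hand": 10, "x": 0, "y": 0, "z": 0, "wx": 0, "wy": 0, "wz": 0}]'

```text
time_s: 8.25
position: [0.6295, -0.0794, 0.1034]
tcp_rot: [[-0.993, 0.12, 0.0], [0.12, 0.993, 0.0], [-0.0, 0.0, -1.0]]
force: [0.4, 2.6, 5.6]
opening: 0.156
```

```bash
python3 - <<'E'
from h import *
for i in range(4):
    c=save('wrist','w3.png'); s=bot.read_state(); print(np.round(s['force'],2),np.round(s['moment'],3),s['position'])
save('scene','s3.png'); im=load('s3.png')['image'][120:240,140:300]; cv2.imwrite('pics/s3z.png',cv2.resize(im,None,fx=5,fy=5)[:,:,::-1])
E
```

```text
[-0.67  2.45  5.42] [0.527 0.142 0.025] [ 0.62945435 -0.07936877  0.10346257]
[-0.36  2.19  6.3 ] [0.478 0.052 0.077] [ 0.62947222 -0.07936614  0.10348099]
[-1.37  1.49  5.  ] [0.464 0.081 0.024] [ 0.6294698  -0.07937255  0.10347275]
[-0.45  2.06  6.63] [0.566 0.02  0.079] [ 0.62947018 -0.07937194  0.10348412]
```

View pics/w3.png

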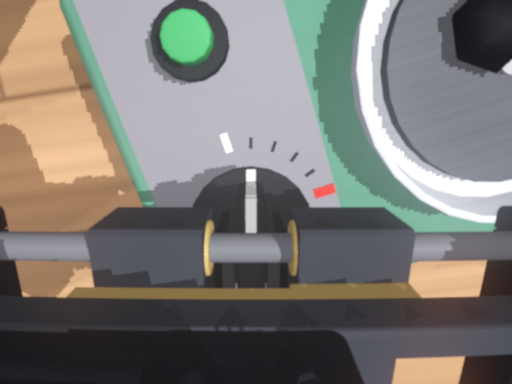

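View pics/s3z.png

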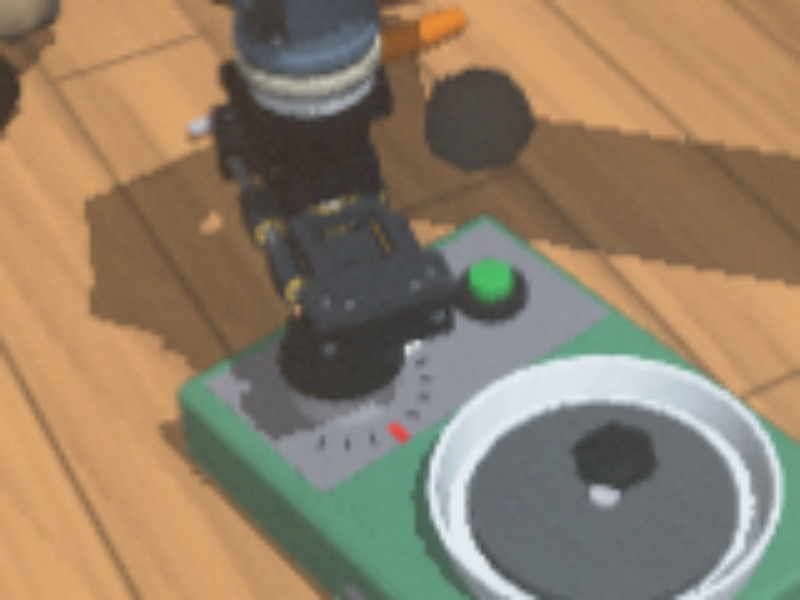

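```bash
python3 - <<'E'
from h import *
c=load('w3.png')
def med(us,vs):
    a=np.array([dep(c,u,v)[2]*1000 for u in us for v in vs]); return np.round(np.median(a),2),a.std().round(2)
print('bar',med(range(249,254),range(186,204)),'flange',med(list(range(215,240))+list(range(264,290)),range(188,203)),'panel',med(range(170,200),range(110,130)))
c=load('w2.png')
print('before: bar',med(range(249,254),range(180,210)),'flange',med(list(range(215,240))+list(range(264,290)),range(185,205)),'panel',med(range(160,210),range(130,150)))
E
```

```text
bar (np.float64(127.36), np.float64(6.39)) flange (np.float64(98.11), np.float64(12.32)) panel (np.float64(69.79), np.float64(17.74))
before: bar (np.float64(136.01), np.float64(14.49)) flange (np.float64(103.12), np.float64(16.13)) panel (np.float64(69.82), np.float64(17.23))
```

```bash
python3 - <<'E'
from h import *
for fn,bv in (('w2.png',range(178,214)),('w3.png',range(176,206))):
    c=load(fn)
    a=np.array([[dep(c,u,v)[2]*1000 for u in range(243,260)] for v in bv]); print(a[::4].round(0).astype(int))
    for (lo,hi) in ((122,140),(94,106)):
        k=a[(a>lo)&(a<hi)]; print(lo,np.median(k).round(2),len(k))
    b=np.array([dep(c,u,v)[2]*1000 for u in list(range(205,240))+list(range(264,295)) for v in range(190,205)]); k=b[(b>92)&(b<108)]; print('flange',np.median(k).round(2),k.mean(),len(k))
E
```

```text
[[134 134 134 135 136 136 136 137 137 137 136 134 136 134 134 135 135]
 [135 134 134 134 137 136 136 136 136 136 137 136 136 135 137 134 135]
 [135 136 135 134 137 136 135 135 135 136 135 136 136 136 135 135 135]
 [134 134 135 135 136 136 136 136 136 135 137 136 136 136 136 136 134]
 [135 136 135 135 136 136 136 135 136 135 136 136 136 135 135 135 135]
 [136 136 135 135 136 137 137 136 136 136 136 136 136 135 136 135 135]
 [135 135 135 135 137 136 137 136 136 136 136 135 137 135 134 135 136]
 [135 136 135 135 136 136 137 136 136 136 135 136 134 136 135 136 136]
 [135 134 135 135 135 136 135 135 136 136 135 136 137 136 135 135 135]]
122 135.51 610
94 nan 0
flange 103.12 103.12744350185014 984
[[ 97  99  99  99  99  99  99  98  99  98  99  98  99  97  98  98  98]
 [ 98  98  98  98  98  98  99  99  99  99  98  98  99  98  99  96  99]
 [105 104 105 107 108 107 107 108 107 108 108 107 107 104 104 105 103]
 [113 113 113 116 116 116 116 116 116 115 117 115 114 113 112 114 113]
 [122 121 121 123 123 123 123 124 123 125 123 123 124 120 121 120 120]
 [126 128 126 128 129 128 130 128 128 128 129 129 129 129 127 128 126]
 [130 129 131 131 130 131 131 130 132 131 130 131 130 131 130 129 129]
 [130 130 130 131 130 131 130 131 131 131 130 131 130 132 130 130 130]]
122 129.62 232
94 98.85 145
flange 98.05 98.03463989506896 918
  return _methods._mean(a, axis=axis, dtype=dtype,
  ret = ret.dtype.type(ret / rcount)
```

Depth shows the dial 5.1 mm in, with no slip in the grip. I'll push 0.5 mm more, to sit within the last millimetre, then turn half a click to test.

Call:
move_arm --moves '[{"hand": 10, "x": 0, "y": 0, "z": 0.02, "wx": 0, "wy": 0, "wz": 0}, {"hand": 10, "x": 0, "y": 0, "z": 0, "wx": 0, "wy": 0, "wz": 0}, {"hand": 10, "x": 0, "y": 0, "z": 0, "wx": 0, "wy": 0, "wz": 0}]'

```text
time_s: 8.8
position: [0.6295, -0.0794, 0.1031]
tcp_rot: [[-0.993, 0.12, 0.0], [0.12, 0.993, 0.0], [-0.0, 0.0, -1.0]]
force: [-1.6, 2.2, 6.8]
opening: 0.162
```

```bash
python3 - <<'E'
from h import *
for i in range(4):
    c=save('wrist','w4.png'); s=bot.read_state(); print(np.round(s['force'],2),np.round(s['moment'],3),s['position'])
b=np.array([dep(c,u,v)[2]*1000 for u in list(range(205,240))+list(range(264,295)) for v in range(190,205)]); k=b[(b>92)&(b<108)]; print('flange',np.median(k).round(2),k.mean(),len(k))
E
```

```text
[-0.17  2.76  6.8 ] [0.533 0.077 0.049] [ 0.62947416 -0.07937342  0.10307206]
[-1.03  2.97  6.25] [0.596 0.092 0.048] [ 0.62945622 -0.07938438  0.10305873]
[-1.6   1.71  6.21] [0.591 0.123 0.011] [ 0.62944903 -0.07936564  0.10305957]
[-0.87  3.21  6.95] [0.508 0.083 0.036] [ 0.62942858 -0.07935931  0.10304515]
flange 97.55 97.55340354056054 920
```

Call:
move_arm --moves '[{"hand": 10, "x": 0, "y": 0, "z": 0, "wx": 0, "wy": 0, "wz": 3}, {"hand": 10, "x": 0, "y": 0, "z": 0, "wx": 0, "wy": 0, "wz": 3}, {"hand": 10, "x": 0, "y": 0, "z": 0, "wx": 0, "wy": 0, "wz": 3}, {"hand": 10, "x": 0, "y": 0, "z": 0, "wx": 0, "wy": 0, "wz": 0}]'

```text
time_s: 9.4
position: [0.6295, -0.0792, 0.1032]
tcp_rot: [[-0.961, 0.275, 0.0], [0.275, 0.961, 0.0], [-0.0, 0.001, -1.0]]
force: [-1.2, 2.2, 6.1]
opening: 0.161
```

```bash
cat > st.py <<'E'
from h import *
import sys
fn=sys.argv[1]
for i in range(3):
    c=save('wrist',fn); s=bot.read_state(); print(np.round(s['force'],2),np.round(s['moment'],3),np.round(s['position'],5),'yaw',np.degrees(np.arctan2(s['tcp_rot'][1][0],s['tcp_rot'][0][0])).round(2),s['time_s'],round(s['opening']*87,2))
b=np.array([dep(c,u,v)[2]*1000 for u in list(range(205,240))+list(range(264,295)) for v in range(190,205)]); k=b[(b>92)&(b<108)]; print('flange',np.median(k).round(2),k.mean(),len(k))
E
python3 st.py w5.png
```

```text
[-1.62  2.92  7.58] [0.617 0.049 0.016] [ 0.62947 -0.07922  0.10323] yaw 164.07 9.45 13.86
[-1.71  2.38  6.13] [ 0.563  0.11  -0.008] [ 0.62947 -0.07923  0.10321] yaw 164.07 9.5 13.69
[-1.31  2.07  6.65] [ 0.597  0.076 -0.011] [ 0.62948 -0.07924  0.1032 ] yaw 164.08 9.55 14.06
flange 97.72 97.74807859264254 916
```

View pics/w5.png

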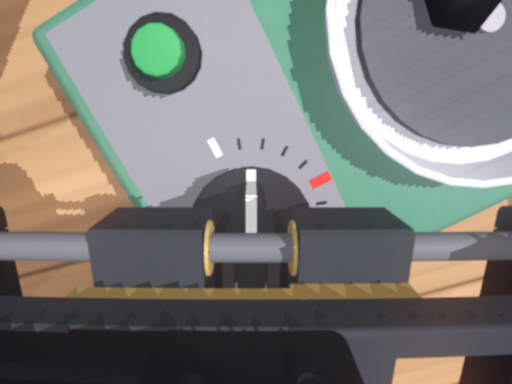

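Turning freely with the grip; pointer now midway between ticks 1 and 2. Next, complete click 2 and go to click 3.

Call:
move_arm --moves '[{"hand": 10, "x": 0, "y": 0, "z": 0, "wx": 0, "wy": 0, "wz": 3}, {"hand": 10, "x": 0, "y": 0, "z": 0, "wx": 0, "wy": 0, "wz": 3}, {"hand": 10, "x": 0, "y": 0, "z": 0, "wx": 0, "wy": 0, "wz": 3}, {"hand": 10, "x": 0, "y": 0, "z": 0, "wx": 0, "wy": 0, "wz": 0}]'

```text
time_s: 9.95
position: [0.6295, -0.0791, 0.1031]
tcp_rot: [[-0.907, 0.422, 0.001], [0.422, 0.907, 0.001], [-0.0, 0.001, -1.0]]
force: [-1.7, 2.7, 6.4]
opening: 0.158
```

Call:
move_arm --moves '[{"hand": 10, "x": 0, "y": 0, "z": 0, "wx": 0, "wy": 0, "wz": 3}, {"hand": 10, "x": 0, "y": 0, "z": 0, "wx": 0, "wy": 0, "wz": 3}, {"hand": 10, "x": 0, "y": 0, "z": 0, "wx": 0, "wy": 0, "wz": 3}, {"hand": 10, "x": 0, "y": 0, "z": 0, "wx": 0, "wy": 0, "wz": 3}, {"hand": 10, "x": 0, "y": 0, "z": 0, "wx": 0, "wy": 0, "wz": 3}, {"hand": 10, "x": 0, "y": 0, "z": 0, "wx": 0, "wy": 0, "wz": 3}, {"hand": 10, "x": 0, "y": 0, "z": 0, "wx": 0, "wy": 0, "wz": 0}]'

```text
time_s: 10.65
position: [0.6297, -0.0788, 0.1032]
tcp_rot: [[-0.732, 0.682, 0.001], [0.682, 0.732, 0.001], [0.0, 0.001, -1.0]]
force: [-1.3, 3.3, 5.8]
opening: 0.155
```

```bash
python3 st.py w6.png
```

```text
[-0.82  4.41  6.08] [0.774 0.063 0.073] [ 0.62973 -0.07881  0.10316] yaw 137.08 10.7 13.68
[0.16 2.38 6.83] [ 0.772 -0.039  0.066] [ 0.6297  -0.07881  0.10313] yaw 137.08 10.75 13.93
[-1.75  3.41  6.03] [ 0.71  -0.042  0.049] [ 0.62974 -0.0788   0.10315] yaw 137.09 10.8 14.03
flange 97.69 97.69005270202658 918
```

View pics/w6.png

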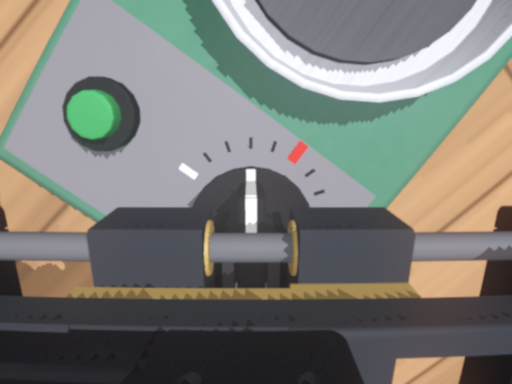

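Pointer is on tick 3 (251,143), with the red mark two ticks on at (297,152). Two more clicks.

Call:
move_arm --moves '[{"hand": 10, "x": 0, "y": 0, "z": 0, "wx": 0, "wy": 0, "wz": 3}, {"hand": 10, "x": 0, "y": 0, "z": 0, "wx": 0, "wy": 0, "wz": 3}, {"hand": 10, "x": 0, "y": 0, "z": 0, "wx": 0, "wy": 0, "wz": 3}, {"hand": 10, "x": 0, "y": 0, "z": 0, "wx": 0, "wy": 0, "wz": 3}, {"hand": 10, "x": 0, "y": 0, "z": 0, "wx": 0, "wy": 0, "wz": 3}, {"hand": 10, "x": 0, "y": 0, "z": 0, "wx": 0, "wy": 0, "wz": 3}, {"hand": 10, "x": 0, "y": 0, "z": 0, "wx": 0, "wy": 0, "wz": 0}]'

```text
time_s: 11.5
position: [0.63, -0.0786, 0.1032]
tcp_rot: [[-0.485, 0.874, 0.002], [0.874, 0.485, 0.001], [0.0, 0.002, -1.0]]
force: [0.2, 4.1, 6.3]
opening: 0.156
```

Call:
move_arm --moves '[{"hand": 10, "x": 0, "y": 0, "z": 0, "wx": 0, "wy": 0, "wz": 3}, {"hand": 10, "x": 0, "y": 0, "z": 0, "wx": 0, "wy": 0, "wz": 3}, {"hand": 10, "x": 0, "y": 0, "z": 0, "wx": 0, "wy": 0, "wz": 3}, {"hand": 10, "x": 0, "y": 0, "z": 0, "wx": 0, "wy": 0, "wz": 3}, {"hand": 10, "x": 0, "y": 0, "z": 0, "wx": 0, "wy": 0, "wz": 3}, {"hand": 10, "x": 0, "y": 0, "z": 0, "wx": 0, "wy": 0, "wz": 2.5}, {"hand": 10, "x": 0, "y": 0, "z": 0, "wx": 0, "wy": 0, "wz": 0}]'

```text
time_s: 12.2
position: [0.6302, -0.0785, 0.1034]
tcp_rot: [[-0.2, 0.98, 0.002], [0.98, 0.2, 0.002], [0.001, 0.002, -1.0]]
force: [1.7, 4.6, 6.1]
opening: 0.157
```

```bash
python3 st.py w7.png
```

```text
[1.07 5.06 6.21] [ 0.819 -0.17  -0.028] [ 0.63028 -0.07855  0.10333] yaw 101.54 12.25 13.65
[0.75 4.06 5.97] [ 0.842 -0.159 -0.067] [ 0.63027 -0.07855  0.1033 ] yaw 101.55 12.3 13.69
[0.18 3.58 6.11] [ 0.831 -0.174 -0.054] [ 0.63028 -0.07855  0.10331] yaw 101.55 12.35 13.84
flange 97.91 97.91434199551564 916
```

View pics/w7.png

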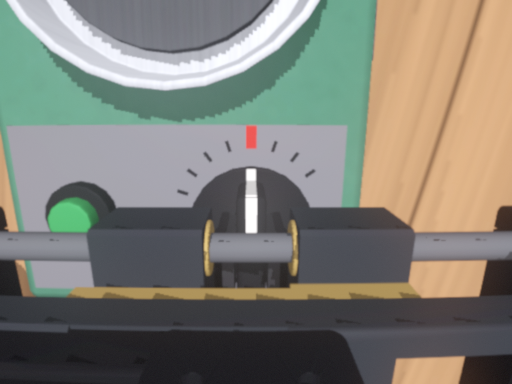

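Pointer lies on the red mark at (251,137). Raise to let the dial come out while still held, then open and lift clear.

Call:
move_arm --moves '[{"hand": 10, "x": 0, "y": 0, "z": -0.1, "wx": 0, "wy": 0, "wz": 0}, {"hand": 10, "x": 0, "y": 0, "z": -0.1, "wx": 0, "wy": 0, "wz": 0}, {"hand": 10, "x": 0, "y": 0, "z": 0, "wx": 0, "wy": 0, "wz": 0}, {"hand": 45, "x": 0, "y": 0, "z": 0, "wx": 0, "wy": 0, "wz": 0}, {"hand": 45, "x": 0, "y": 0, "z": 0, "wx": 0, "wy": 0, "wz": 0}, {"hand": 45, "x": 0, "y": 0, "z": 0, "wx": 0, "wy": 0, "wz": 0}, {"hand": 45, "x": 0, "y": 0, "z": 0, "wx": 0, "wy": 0, "wz": 0}, {"hand": 45, "x": 0, "y": 0, "z": -0.5, "wx": 0, "wy": 0, "wz": 0}, {"hand": 45, "x": 0, "y": 0, "z": -1, "wx": 0, "wy": 0, "wz": 0}, {"hand": 45, "x": 0, "y": 0, "z": -1, "wx": 0, "wy": 0, "wz": 0}, {"hand": 45, "x": 0, "y": 0, "z": 0, "wx": 0, "wy": 0, "wz": 0}, {"hand": 45, "x": 0, "y": 0, "z": 0, "wx": 0, "wy": 0, "wz": 0}]'

```text
time_s: 13.55
position: [0.6297, -0.0798, 0.1712]
tcp_rot: [[-0.201, 0.98, 0.002], [0.98, 0.201, -0.001], [-0.001, 0.002, -1.0]]
force: [-0.6, -0.1, 0.5]
opening: 0.517
```

```bash
python3 st.py w8.png
```

```text
[ 0.9  -0.03 -1.  ] [ 0.046 -0.1    0.014] [ 0.62894 -0.07957  0.17006] yaw 101.59 13.6 44.75
[ 0.26 -0.08 -0.43] [-0.056 -0.074 -0.01 ] [ 0.62858 -0.07945  0.16938] yaw 101.58 13.65 44.79
[ 0.35 -0.34  0.3 ] [-0.052 -0.089 -0.002] [ 0.62844 -0.07937  0.16898] yaw 101.59 13.7 45.21
flange 103.14 103.1635049708767 944
```

View pics/w8.png

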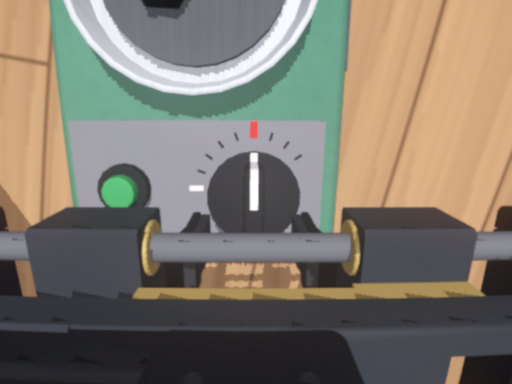

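Dial is released and out (flange back at 103 mm), pointer on red. Now shut the fingers and go over the button.

Call:
move_arm --moves '[{"hand": 0, "x": 0, "y": 0, "z": 0, "wx": 0, "wy": 0, "wz": -8.5}, {"hand": 0, "x": 0, "y": 0, "z": 0, "wx": 0, "wy": 0, "wz": -8.5}, {"hand": 0, "x": 0, "y": 0, "z": 0, "wx": 0, "wy": 0, "wz": -8.5}, {"hand": 0, "x": 0, "y": 0, "z": 0, "wx": 0, "wy": 0, "wz": -8.5}, {"hand": 0, "x": 0, "y": 0, "z": 0, "wx": 0, "wy": 0, "wz": -8.5}, {"hand": 0, "x": 0, "y": 0, "z": 0, "wx": 0, "wy": 0, "wz": -8.5}, {"hand": 0, "x": 0, "y": 0, "z": 0, "wx": 0, "wy": 0, "wz": -8.5}, {"hand": 0, "x": 0, "y": 0, "z": 0, "wx": 0, "wy": 0, "wz": -8.5}, {"hand": 0, "x": 0, "y": 0, "z": 0, "wx": 0, "wy": 0, "wz": -8.5}, {"hand": 0, "x": 0.85, "y": -0.2, "z": 0, "wx": 0, "wy": 0, "wz": 0}, {"hand": 0, "x": 0.85, "y": -0.2, "z": 0, "wx": 0, "wy": 0, "wz": 0}, {"hand": 0, "x": 0.85, "y": -0.2, "z": 0, "wx": 0, "wy": 0, "wz": 0}, {"hand": 0, "x": 0.85, "y": -0.2, "z": 0, "wx": 0, "wy": 0, "wz": 0}, {"hand": 0, "x": 0.85, "y": -0.2, "z": 0, "wx": 0, "wy": 0, "wz": 0}, {"hand": 0, "x": 0, "y": 0, "z": 0, "wx": 0, "wy": 0, "wz": 0}, {"hand": 0, "x": 0, "y": 0, "z": 0, "wx": 0, "wy": 0, "wz": 0}, {"hand": 0, "x": 0, "y": 0, "z": 0, "wx": 0, "wy": 0, "wz": 0}]'

```text
time_s: 15.4
position: [0.5235, -0.1012, 0.1699]
tcp_rot: [[-0.999, 0.033, 0.001], [0.033, 0.999, -0.0], [-0.001, -0.0, -1.0]]
force: [0.5, 0.9, 0.3]
opening: 0.002
```

```bash
python3 st.py w9.png; python3 -c "
from h import *
save('scene','s9.png'); im=load('s9.png')['image'][120:240,140:300]; cv2.imwrite('pics/s9z.png',cv2.resize(im,None,fx=5,fy=5)[:,:,::-1])"
```

```text
[ 0.57  0.52 -0.09] [ 0.119 -0.118 -0.015] [ 0.52355 -0.10113  0.16992] yaw 178.11 15.45 0.35
[0.14 0.26 0.37] [ 0.09  -0.142  0.016] [ 0.52341 -0.10106  0.16988] yaw 178.12 15.5 0.47
[0.6  0.39 0.97] [ 0.045 -0.172 -0.023] [ 0.52325 -0.10101  0.1699 ] yaw 178.12 15.55 0.45
flange 93.09 93.09432402907444 1
```

View pics/s9z.png

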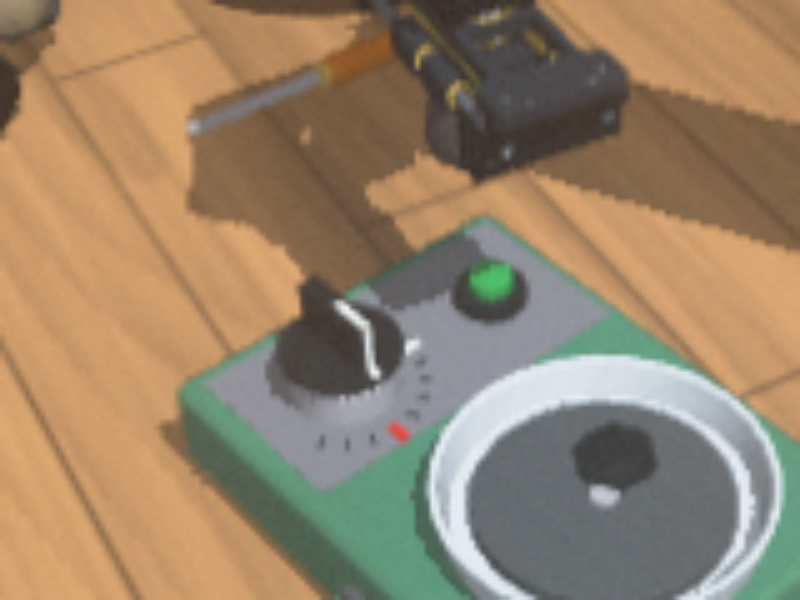

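Pointer stands toward red (398,432); the shut fingers are over the button. Descending to just above it.

Call:
move_arm --moves '[{"hand": 0, "x": 0.07, "y": 0, "z": 0.8, "wx": 0, "wy": 0, "wz": 0}, {"hand": 0, "x": 0, "y": 0, "z": 0.8, "wx": 0, "wy": 0, "wz": 0}, {"hand": 0, "x": 0, "y": 0, "z": 0.8, "wx": 0, "wy": 0, "wz": 0}, {"hand": 0, "x": 0, "y": 0, "z": 0.4, "wx": 0, "wy": 0, "wz": 0}, {"hand": 0, "x": 0, "y": 0, "z": 0.08, "wx": 0, "wy": 0, "wz": 0}, {"hand": 0, "x": 0, "y": 0, "z": 0, "wx": 0, "wy": 0, "wz": 0}, {"hand": 0, "x": 0, "y": 0, "z": 0, "wx": 0, "wy": 0, "wz": 0}]'

```text
time_s: 16.3
position: [0.5213, -0.1012, 0.0988]
tcp_rot: [[-0.999, 0.033, 0.002], [0.033, 0.999, -0.001], [-0.002, -0.001, -1.0]]
force: [0.9, -0.9, 0.8]
opening: 0.007
```

Call:
move_arm --moves '[{"hand": 0, "x": 0, "y": 0, "z": 0.06, "wx": 0, "wy": 0, "wz": 0}, {"hand": 0, "x": 0, "y": 0, "z": 0.06, "wx": 0, "wy": 0, "wz": 0}, {"hand": 0, "x": 0, "y": 0, "z": 0.06, "wx": 0, "wy": 0, "wz": 0}, {"hand": 0, "x": 0, "y": 0, "z": 0.06, "wx": 0, "wy": 0, "wz": 0}, {"hand": 0, "x": 0, "y": 0, "z": 0, "wx": 0, "wy": 0, "wz": 0}, {"hand": 0, "x": 0, "y": 0, "z": 0, "wx": 0, "wy": 0, "wz": 0}]'

```text
time_s: 16.9
position: [0.5207, -0.101, 0.0922]
tcp_rot: [[-0.999, 0.033, 0.0], [0.033, 0.999, -0.0], [-0.0, -0.0, -1.0]]
force: [1.1, 0.0, 1.4]
opening: 0.005
```

At the button's top. Press in 1 mm steps.

Call:
move_arm --moves '[{"hand": 0, "x": 0, "y": 0, "z": 0.04, "wx": 0, "wy": 0, "wz": 0}, {"hand": 0, "x": 0, "y": 0, "z": 0.04, "wx": 0, "wy": 0, "wz": 0}, {"hand": 0, "x": 0, "y": 0, "z": 0.04, "wx": 0, "wy": 0, "wz": 0}, {"hand": 0, "x": 0, "y": 0, "z": 0.04, "wx": 0, "wy": 0, "wz": 0}, {"hand": 0, "x": 0, "y": 0, "z": 0, "wx": 0, "wy": 0, "wz": 0}, {"hand": 0, "x": 0, "y": 0, "z": 0, "wx": 0, "wy": 0, "wz": 0}]'

```text
time_s: 17.5
position: [0.5207, -0.101, 0.0882]
tcp_rot: [[-0.999, 0.033, 0.0], [0.033, 0.999, -0.0], [-0.0, -0.0, -1.0]]
force: [-1.1, 1.0, 3.8]
opening: 0.008
```

Call:
move_arm --moves '[{"hand": 0, "x": 0, "y": 0, "z": 0.04, "wx": 0, "wy": 0, "wz": 0}, {"hand": 0, "x": 0, "y": 0, "z": 0.02, "wx": 0, "wy": 0, "wz": 0}, {"hand": 0, "x": 0, "y": 0, "z": 0, "wx": 0, "wy": 0, "wz": 0}, {"hand": 0, "x": 0, "y": 0, "z": 0, "wx": 0, "wy": 0, "wz": 0}]'

```text
time_s: 17.9
position: [0.5207, -0.101, 0.0866]
tcp_rot: [[-0.999, 0.033, 0.0], [0.033, 0.999, -0.0], [-0.0, -0.0, -1.0]]
force: [0.1, 0.2, 4.1]
opening: 0.011
```

Call:
move_arm --moves '[{"hand": 0, "x": 0, "y": 0, "z": 0.02, "wx": 0, "wy": 0, "wz": 0}, {"hand": 0, "x": 0, "y": 0, "z": 0.02, "wx": 0, "wy": 0, "wz": 0}, {"hand": 0, "x": 0, "y": 0, "z": 0, "wx": 0, "wy": 0, "wz": 0}, {"hand": 0, "x": 0, "y": 0, "z": 0, "wx": 0, "wy": 0, "wz": 0}]'

```text
time_s: 18.3
position: [0.5207, -0.101, 0.0863]
tcp_rot: [[-0.999, 0.033, 0.0], [0.033, 0.999, -0.0], [-0.0, -0.0, -1.0]]
force: [-1.2, 0.4, 10.8]
opening: 0.006
```

Rigid stop reached: force rose to 10.8 N and z stopped at 0.0863, close to the expected 0.086. Lift off.

Call:
move_arm --moves '[{"hand": 0, "x": 0, "y": 0, "z": -0.2, "wx": 0, "wy": 0, "wz": 0}, {"hand": 0, "x": 0, "y": 0, "z": -0.4, "wx": 0, "wy": 0, "wz": 0}, {"hand": 0, "x": 0, "y": 0, "z": -1, "wx": 0, "wy": 0, "wz": 0}, {"hand": 0, "x": 0, "y": 0, "z": -1, "wx": 0, "wy": 0, "wz": 0}, {"hand": 0, "x": 0, "y": 0, "z": -1, "wx": 0, "wy": 0, "wz": 0}, {"hand": 0, "x": -1, "y": 0, "z": -1, "wx": 0, "wy": 0, "wz": 0}, {"hand": 0, "x": -1, "y": 0, "z": -1, "wx": 0, "wy": 0, "wz": 0}, {"hand": 0, "x": -1, "y": 0, "z": 0, "wx": 0, "wy": 0, "wz": 0}, {"hand": 0, "x": -1, "y": 0, "z": 0, "wx": 0, "wy": 0, "wz": 0}, {"hand": 0, "x": -1, "y": 0, "z": 0, "wx": 0, "wy": 0, "wz": 0}, {"hand": 0, "x": 0, "y": 0, "z": 0, "wx": 0, "wy": 0, "wz": 0}, {"hand": 0, "x": 0, "y": 0, "z": 0, "wx": 0, "wy": 0, "wz": 0}]'

```text
time_s: 19.5
position: [0.6446, -0.1048, 0.2248]
tcp_rot: [[-0.999, 0.033, -0.003], [0.033, 0.999, 0.001], [0.003, 0.001, -1.0]]
force: [-1.0, 0.4, 0.1]
opening: 0.006
```

```bash
python3 st.py w10.png; python3 -c "
from h import *
save('scene','s10.png'); save('top','t10.png')
c=load('w10.png')
hsv=cv2.cvtColor(c['image'],cv2.COLOR_RGB2HSV);m=cv2.inRange(hsv,(55,110,140),(75,255,255))
n,l,st,ce=cv2.connectedComponentsWithStats(m);i=1+st[1:,4].argmax();print(st[i],ce[i]);q=np.argwhere(cv2.erode((l==i).astype('uint8'),np.ones((7,7))))
print(np.median([dep(c,u,v)[2] for v,u in q]))"
```

```text
[ 0.33  0.44 -0.01] [ 0.121 -0.129 -0.06 ] [ 0.64412 -0.10476  0.22485] yaw 178.1 19.55 0.12
[-0.39 -0.63 -0.84] [ 0.084 -0.167  0.057] [ 0.64399 -0.10479  0.22504] yaw 178.09 19.6 0.39
[-0.41  0.61  0.53] [ 0.069 -0.137  0.007] [ 0.6441  -0.10487  0.22528] yaw 178.08 19.65 0.52
flange 102.96 102.98368775837066 387
[236  30  30  32 769] [250.4473342   45.72951886]
0.09120745235812872
```

View pics/w10.png

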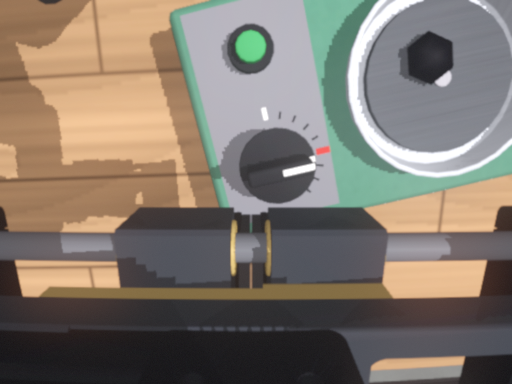

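View pics/s10.png

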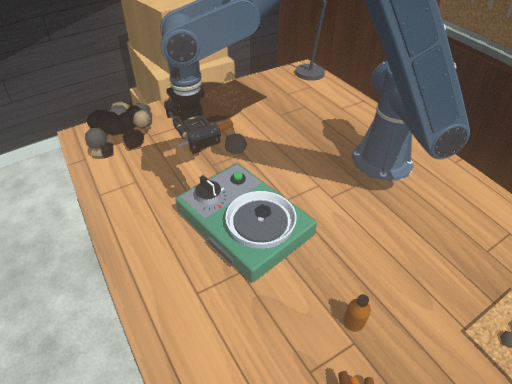

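The pointer's line runs to the right at (285,173)–(315,166), parallel to the ray towards red; the offset is parallax. I'll check its angle before handing in.

```bash
python3 - <<'E'
from h import *
for fn,roi,zb in (('w10.png',(282,163,318,178),.136),('w8.png',(240,175,268,212),.136)):
    c=load(fn); x0,y0,x1,y1=roi
    m=np.zeros(c['image'].shape[:2],np.uint8); m[y0:y1,x0:x1]=cv2.inRange(c['image'],(170,170,170),(255,255,255))[y0:y1,x0:x1]
    p=np.argwhere(m)[:,::-1].astype(np.float32); vx,vy,a,b=cv2.fitLine(p,cv2.DIST_L2,0,.01,.01).ravel()
    d=(onz(c,a+8*vx,b+8*vy,zb)-onz(c,a-8*vx,b-8*vy,zb)); print(len(p),'pointer yaw',np.degrees(np.arctan2(d[1],d[0]))%180,'-> dial rad',np.radians(180-(np.degrees(np.arctan2(d[1],d[0]))%180-11.2)))
a=load('top0.png')['image'].astype(int);b=load('t10.png')['image'].astype(int)
for n,(u,v,r) in dict(stone=(369,226,16),oil=(117,197,14),blank=(236,181,12),chisel_blade=(406,190,16)).items(): print(n,np.abs(a-b)[v-r:v+r,u-r:u+r].mean().round(1))
E
```

```text
268 pointer yaw 97.70105643311766 -> dial rad 1.631864412378468
315 pointer yaw 101.03160495291971 -> dial rad 1.5737353748104985
stone 23.2
oil 13.2
blank 12.1
chisel_blade 33.3
```

View pics/t10.png

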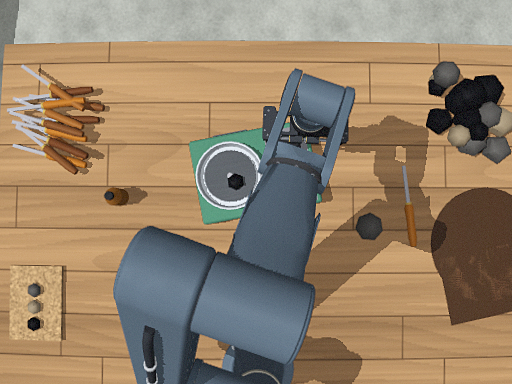

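Bystanders are unmoved (stone (369,226), oil (117,197), chisel (408,205), same pixels). The w10 pointer mask probably took in some panel, so I'll redo it with a tighter mask.

```bash
python3 - <<'E'
from h import *
c=load('w10.png')
cv2.imwrite('pics/w10z.png',cv2.resize(c['image'][100:210,230:340],None,fx=5,fy=5,interpolation=cv2.INTER_NEAREST)[:,:,::-1])
for t in (190,215):
    m=np.zeros((384,512),np.uint8); m[160:180,278:322]=cv2.inRange(c['image'],(t,t,t),(255,255,255))[160:180,278:322]
    n,l,st,ce=cv2.connectedComponentsWithStats(m); i=1+st[1:,4].argmax()
    p=np.argwhere(l==i)[:,::-1].astype(np.float32); vx,vy,a,b=cv2.fitLine(p,cv2.DIST_L2,0,.01,.01).ravel()
    d=(onz(c,a+8*vx,b+8*vy,.136)-onz(c,a-8*vx,b-8*vy,.136)); y=np.degrees(np.arctan2(d[1],d[0]))%180; print(t,st[i],y,np.radians(191.2-y))
E
```

```text
190 [283 160  34  17 243] 103.93970064700193 1.5229795299856939
215 [283 163  33  13 202] 101.64171696945454 1.5630869113159835
```

View pics/w10z.png

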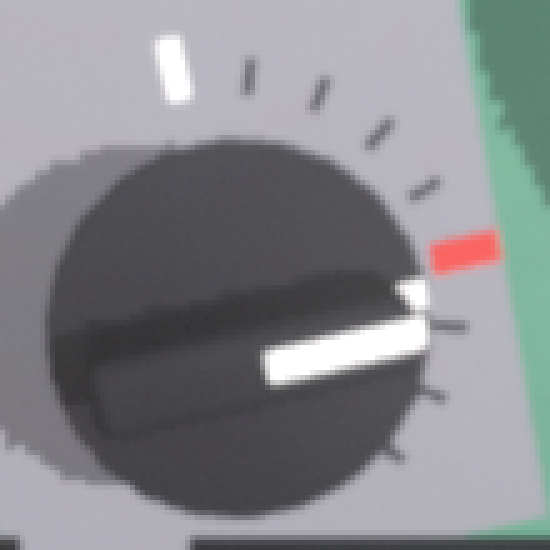

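The clean mask gives 1.56 rad, which is the red mark; the variation came from the mask catching the pointer's end on the flange. Button top is back at z 0.091 m, and the arm is free. Handing in.

```bash
python3 -c "
from h import *
print(order.hand_in())"
```

```text
the job is handed in; nothing more can be done
None
```

I set the dial to the red mark, pressed the start button fully in and let it out, then handed the job in at about 20 s of the 58 s. The hand-in reports no verdict, so the points below are my own checks.

- **Dial:** I found it at click 1, gripped the bar, pushed it in about 5.5 mm and turned it 72° clockwise to the red mark. I then let it spring out (flange back at 103 mm) and released it.
- **Start button:** I pressed it to its rigid stop, with the fingertips at 86.3 mm and the force rising to 10.8 N. It came back out to 91.2 mm by depth, against 91.7 mm in the depth reading before and 92 mm nominal.
- **Pointer angle:** It read 1.574 rad after release. At the end it read 1.563 rad with a clean mask, against 1.571 for red. Two looser masks gave 1.63 and 1.52 because they caught other white pixels. All of them are within tolerance.
- **Bystanders:** The stone, oil bottle and chisel sit at the same pixels in the top view, and the blank looks unmoved in the bowl. My numeric image-difference check on them was no use, probably because the arm's shadow had changed.
- **Unexplained reading:** While holding the dial in, the wrist force read about 6.5 N where I expected about 9.5 N. I relied on the measured depth instead; none of my readings went above about 7.6 N, well short of the 20 N limit.
- **Arm:** It is clear of everything, with the force reading near zero.

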